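# Uncover a citrus juicer's spindle, mesh the reamer on it and hold its press switch down

## Task

Get the citrus juicer ready and test its press switch: lift the yellow guard off the drive spindle, hang it astride the bar of the drying rail and leave it hanging there. Then set the green reamer upright on the cross-shaped spindle, turn it until the splines mesh and it slides fully home, and push it on down against the spindle's spring to the bottom of its short travel; finish while still holding it pressed down with the gripper. Leave the little jar under the spout, the tray of orange halves and the juice bottle where they stand.

Things in the scene. Friction and masses are not known exactly. Their poses are not given: they have to be found in the camera images.
- juicer: Citrus juicer, fixed: round white motor base 152 mm across, steel bowl on top whose flat floor is 90 mm above the table and whose rim is 104 mm above it (70 mm radius). Origin: centre of the underside, on the vertical spindle axis. The spout points along its -x axis.
- spindle_top (a point): Centre of the top of the drive spindle, 134 mm above the table when not pressed; sinks and turns with it (stiffly, 0.06 N m, about the vertical). The spindle head is a black upright cross of four splines, 34 mm high: two bars, each 22 mm long and 6 mm thick, lying along this point's x and y axes.
- switch (a joint): How far the spindle is pressed down, m: 0 at rest, 0.006 at the bottom stop. A spring holds it up: about 3 N starts it moving, about 10 N takes it to the stop. At least 0.0045 counts as pressed down.
- guard: Yellow bent-sheet spindle guard, 0.12 kg, loose, on the bowl floor over the spindle: an upside-down channel 60 mm long (x), 44 mm wide (y), 61 mm high, open below and at both ends; legs 3 mm thick, 38 mm apart inside; flat roof 14 mm wide inside, 45 degree shoulders. Black grip on the roof, along x: 44 mm long, 10 mm thick, 30 mm high. Origin: centre of the underside, between the feet.
- guard_grip (a point): Point in the guard's black grip, 82 mm above the guard's origin, 21 mm above the roof's outside: pinch here across the guard's y axis.
- guard_roof (a point): Centre of the underside of the guard's roof, 58 mm above the guard's origin: it rests on top of the bar when the guard hangs.
- rail: Drying rail, fixed: a round horizontal steel bar 14 mm in diameter and 220 mm long along this body's y axis, its axis 150 mm above the table, on a 18 mm post at each end with a round foot of 35 mm radius. Origin: on the table under the middle of the bar.
- rail_mid (a point): Middle of the bar's axis, 150 mm above the table (the top of the bar is 157 mm). Its y axis runs along the bar.
- reamer: Green citrus reamer, 0.09 kg, loose, upright on the table. Flange 62 mm across and 5 mm high, then an eight-sided collar 42 mm across flats up to 30 mm (grip it here, tips above the flange; flats face every 45 degrees from its x axis), then a fluted dome to 67 mm. Four white ribs on the dome stand over the socket's four slots. Origin: centre of the underside.
- reamer_mouth (a point): Centre of the reamer's socket mouth, at its origin. Opening below: round, 25.8 mm across, 8 mm deep; then a cross, slots 9 mm wide along the reamer's x and y, up to a roof 30 mm above the origin. It meshes in any of four turns, with 7 degrees to spare. Not meshed, it stops with the mouth 8 mm below the spindle's top; home, 30 mm below it.
- catch_jar: Small glass jar 46 mm wide, 66 mm high, under the spout; leave alone. Origin: centre of the underside.
- orange_tray: White tray 65 x 109 x 24 mm with two orange halves, behind the juicer; leave alone. Origin: centre of the underside.
- juice_bottle: Juice bottle 66 mm wide, 183 mm high, behind the juicer; leave alone. Origin: centre of the underside.
Mind the look-alikes: they are no part of the job. What is meant by the guard is not blue, and is the larger of those in its own colour.

How it is judged:
By the outcome, as a careful person would: the job done as asked, in the order asked, and still so for the second after the job is handed in, while the arm keeps its last pose, push and grip.
It also fails if it takes over 54 s, if anything falls off the work surface, if the arm or the gripper's body presses on something with over 40 N, if the wrist force passes 120 N, or if a joint passes its speed limit or range.

## Robot

A 7-joint arm with a two-finger parallel gripper is mounted at the origin on a cart in front of the work surface, level with it; the furniture and walls round the work are solid. World frame = base frame: x ahead of the robot, y to its left, z up, the work surface at z = 0. Lengths are in mm, angles in rad, forces in N, time in s.
With the tool pointing down it reaches from about 400 to 850 mm from the base axis. Payload 6.9 kg.
Tool frame: the origin (TCP) lies at the very end of the fingers, on their centre line; the grasp point (between the pads) lies 19 mm behind it (tcp_to_grasp is the distance from the TCP to the grasp point, in mm); z points along the fingers, y is the line along which they close (so a half turn about z gives the same grasp; the last joint's range is limited). The gripper opens to 85 mm and grips with 20 to 120 N. Pads are 22 mm wide; open, the fingers measure 114 mm over their backs; the gripper's body (76 mm by 85 mm) begins 54 mm behind the grasp point. The pads swing forward as they close: fully open they stand 13 mm farther back than shut.
Start: joints at [1.29, 0.507, -0.238, 1.5, 0.126, 1.149, -0.155], TCP at [235.737, -578.825, 205.375] pointing down, gripper open.
Joint ranges: [-3.08, 3.08], [-0.24, 2.05], [-1.43, 1.35], [0, 2.5], [-1.52, 4.66], [0.17, 1.96], [-2.89, 2.89]. Speed limits (rad/s): [2.39, 2.39, 3.14, 3.14, 3.14, 3.14, 3.14].

## Interface

Orientations are given as a unit quaternion [x, y, z, w].
In Python, from plant import * gives the robot as it stands.
- The arm moves only by the tool send_rows, never from a script. Its argument "rows" is a list of rows, each a list of 2 entries, a list of its own where there are three numbers: the shift along the world's x, y, z in m, then the turn about the world's z in degrees. A call has exactly 10 rows; each row shifts and turns the commanded pose from where the row before left it; what a row does not reach is not made up. A row lasts 1/12 s, in which the tool goes at most 41.7 mm and 7.16 degrees, less where a joint would pass 70% of its speed; a pose out of reach is approached as far as the arm can. A call is refused whole if a number of a shift passes 0.0417 or a number of a turn 7.16, either way. A call with a gripper value outside its range is refused whole. "gripper" is the closure, from 0 (fully open) to 1 (shut), set as the call begins (left out, the last holds). The fingers move at their own pace and stop on an object; "newtons" is the grip in N (left out, the last holds). Time passes only in rows, so rows that do not move let the fingers close, or fill a call up. It gives the time, the measured TCP pose, the force, the opening and the grip force at its end, in the units of the state.
- state(): the state, without advancing time (a new reading comes with each control period).
- snapshot(name): name is "scene" or "top" or "wrist"; returns the picture (384x512x3 uint8, red, green, blue); there is no depth.
- camera_info(name): a dict with "vertical_fov" (degrees; the focal length in pixels is half the picture's height over the tangent of half this angle, whatever the lens; pixels are square), "cx", "cy" (the principal point, pixels), "k1" (the pictures are not rectified: a ray, as slopes to the right and down, at radius r is drawn at 1 + k1 r^2 times it, then the intrinsics apply), "pose" (4x4, takes a point from camera to world coordinates). Camera axes: x right, y down, z forward; pixel columns grow to the right and rows downward; lengths in mm; the calibration is good to about 2 mm. A picture is of the moment at which its call begins: read the wrist's pose just before it. camera_info takes no time and is no camera call; for the wrist camera it gives the pose at the moment of the call.
- close_job(): hands the job in; it is judged then, once.
Trained networks look in the newest picture that a camera, given by its name, has taken for a name from the list of things; names that differ only in an ending like _2 or _b are one class to them, and where a whole thing is asked for, a point or a joint stands for the part that bears it (a point fixed in the world has none). Each returns a list of dicts, best first, with "score" (0 to 1); they miss things now and then, are a little off and sometimes report something else, mostly with a low value. They report only what shows in the picture. A call takes as long as a camera call. They do not tell look-alikes from the thing itself.
- search_frame(label, camera): "extent" ([centre column, centre row, width, height] as shares, 0 to 1, of the picture: columns of its width, rows of its height, round what is visible of it).
- regions_of(label, camera): "mask" (384x512 bool, what is visible of it) and "extent" ([centre column, centre row, width, height] as shares, 0 to 1, of the picture: columns of its width, rows of its height, round what is visible of it).
- spot_point(label, camera): "centre" ([column, row] as shares, 0 to 1, of the picture: columns of its width, rows of its height: a listed point, or the origin of a listed thing).
The state is a dict: "time_s": time; "joint_pos": joint angles; "joint_vel": joint speeds; "effort": joint torques, N m; "position": TCP position; "tcp_rot": TCP orientation; "ft_force": force on the tool from outside, world axes, zero at the start; "torque": the same for the moment, N m; "gripper_width": finger opening in mm; "gripper_force": force on a finger pad.
Only numpy, scipy, OpenCV 4.12 (cv2) and the standard library are available. Lean on these libraries where they do the work, as an engineer would, in place of code of your own. Each camera call takes 0.05 s, during which the arm holds its last target. There are 200 camera calls.

## Working session

There is one attempt and no reset: what is moved stays moved. The work goes in short steps, Python scripts to look and compute and a tool call to move; the robot and the scene stay as the last step left them, time stands still between calls to the robot, and variables do not carry over. Pictures are saved under pics/ and viewed, at most 10 in all, crops included, and the job is handed in when it is done.

Besides the shell and the picture viewer there is one more tool, called after ">>>" by a JSON object that holds its "fn" and its "kwargs", one argument or row to a line. send_rows: Moves the arm, as the interface text tells. Its arguments: {"type":"object","properties":{"rows":{"type":"array","items":{"type":"array"}},"gripper":{"type":"number"},"newtons":{"type":"number"}},"required":["rows"]}

```bash
ls; mkdir -p pics
cat > h.py <<'E'
from plant import *
import numpy as np, cv2
def ray(cam,u,v,ci=None):
    ci=ci or camera_info(cam); f=192/np.tan(np.radians(ci["vertical_fov"])/2)
    d=np.array([(u-ci["cx"])/f,(v-ci["cy"])/f]); s=d.copy()
    for _ in range(30): s=d/(1+ci["k1"]*(s@s))
    P=np.array(ci["pose"]); return P[:3,3],P[:3,:3]@np.array([s[0],s[1],1])
def atz(cam,u,v,z,ci=None):
    o,d=ray(cam,u,v,ci); return o+d*(z-o[2])/d[2]
def proj(cam,p,ci=None):
    ci=ci or camera_info(cam); f=192/np.tan(np.radians(ci["vertical_fov"])/2)
    P=np.array(ci["pose"]); q=P[:3,:3].T@(np.array(p)-P[:3,3]); s=q[:2]/q[2]
    s=s*(1+ci["k1"]*(s@s)); return s*f+[ci["cx"],ci["cy"]]
def save(im,n): cv2.imwrite("pics/"+n,cv2.cvtColor(im,cv2.COLOR_RGB2BGR))
E
python3 - <<'E'
from h import *
a=snapshot("scene");b=snapshot("top");save(np.hstack([a,b])[:, :],"x.png")
save(cv2.resize(np.vstack([a,b]),(512,768)) if 0 else a,"scene0.png");save(b,"top0.png")
np.set_printoptions(precision=1,suppress=True)
for c in("scene","top"):
    ci=camera_info(c);print(c,ci["vertical_fov"],ci["cx"],ci["cy"],ci["k1"]);print(np.array(ci["pose"]))
    for l in["juicer","spindle_top","guard","guard_grip","guard_roof","rail","rail_mid","reamer","reamer_mouth","catch_jar","orange_tray","juice_bottle"]:
        print(l,[(round(r["score"],2),np.round(np.array(r["centre"])*[512,384],1).tolist()) for r in spot_point(l,c)])
print(state())
E
```

```text
pics
scene 56.61755225314408 258.390889673364 197.57926446134644 0.010987145072277183
[[ -0.6  -0.5   0.7 -82.1]
 [ -0.8   0.3  -0.5 468.1]
 [ -0.   -0.8  -0.6 731.1]
 [  0.    0.    0.    1. ]]
juicer [(0.94, [268.3, 232.1])]
spindle_top []
guard [(0.85, [254.3, 277.4]), (0.82, [307.5, 216.8]), (0.77, [270.1, 205.1]), (0.39, [267.8, 231.6])]
guard_grip [(0.88, [265.6, 186.4]), (0.69, [254.0, 257.0]), (0.63, [308.0, 199.5])]
guard_roof [(0.95, [265.9, 193.8]), (0.75, [304.1, 203.4]), (0.66, [257.4, 262.2])]
rail [(0.23, [339.8, 208.5])]
rail_mid [(0.88, [190.8, 253.3])]
reamer [(0.62, [337.6, 209.2])]
reamer_mouth [(0.66, [337.4, 208.5])]
catch_jar []
orange_tray []
juice_bottle [(0.88, [201.7, 219.7])]
top 53.82979420507441 260.4611641339867 190.6685339870038 -0.11619842788485105
[[   0.    -1.     0.2  427.3]
 [  -1.     0.     0.   -21.5]
 [  -0.    -0.2   -1.  1258.6]
 [   0.     0.     0.     1. ]]
juicer [(0.92, [260.3, 209.6])]
spindle_top [(0.36, [340.9, 226.3])]
guard [(0.69, [260.3, 206.3]), (0.67, [305.0, 207.7]), (0.62, [222.3, 247.2])]
guard_grip [(0.67, [220.1, 246.6]), (0.65, [310.4, 208.2]), (0.53, [259.6, 204.3])]
guard_roof [(0.64, [263.1, 201.9]), (0.56, [306.6, 209.8]), (0.51, [220.0, 250.9])]
rail [(0.55, [176.2, 237.6])]
rail_mid [(0.89, [164.5, 237.4])]
reamer [(0.48, [334.7, 225.6])]
reamer_mouth [(0.67, [340.6, 228.2])]
catch_jar [(0.71, [259.4, 241.5])]
orange_tray [(0.88, [292.1, 156.3])]
juice_bottle [(0.87, [224.7, 161.7])]
{'time_s': 1.3, 'joint_pos': array([ 1.3,  0.5, -0.2,  1.5,  0.1,  1.1, -0.2]), 'joint_vel': array([-0., -0., -0.,  0.,  0., -0.,  0.]), 'effort': array([  0. , -62. ,  -2.2, -25. ,   0. ,   0. ,   0. ]), 'position': array([ 235.8, -578.8,  205.4]), 'tcp_rot': array([1. , 0.2, 0. , 0. ]), 'ft_force': array([-0.1, -0.5,  0.4]), 'torque': array([ 0., -0., -0.]), 'gripper_force': 0.0, 'gripper_width': 85.33974099215659}
```

Run:
```python
import cv2,numpy as np
a=cv2.imread("pics/scene0.png");b=cv2.imread("pics/top0.png")
cv2.imwrite("pics/s1.png",cv2.resize(a[130:330,140:400],(780,600),interpolation=2))
cv2.imwrite("pics/t1.png",cv2.resize(b[130:290,140:360],(800,582),interpolation=2))
```

```text
(no output)
```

View pics/s1.png

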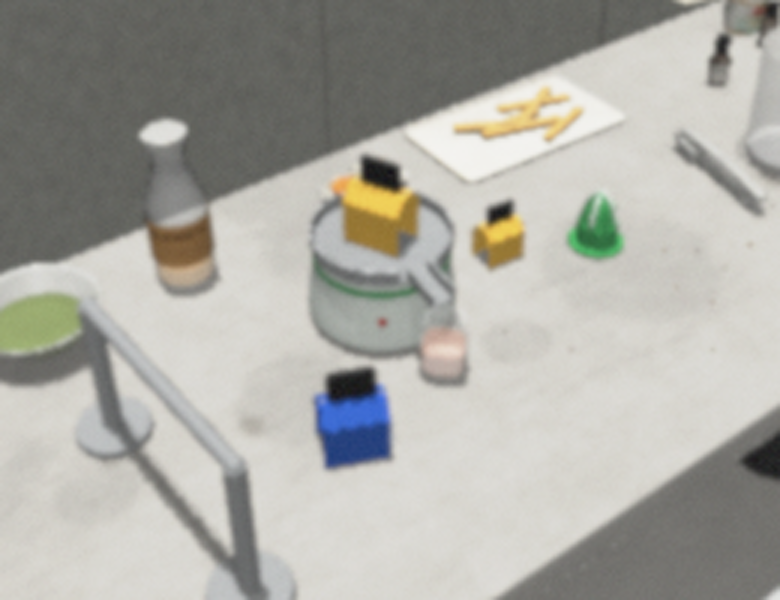

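View pics/t1.png

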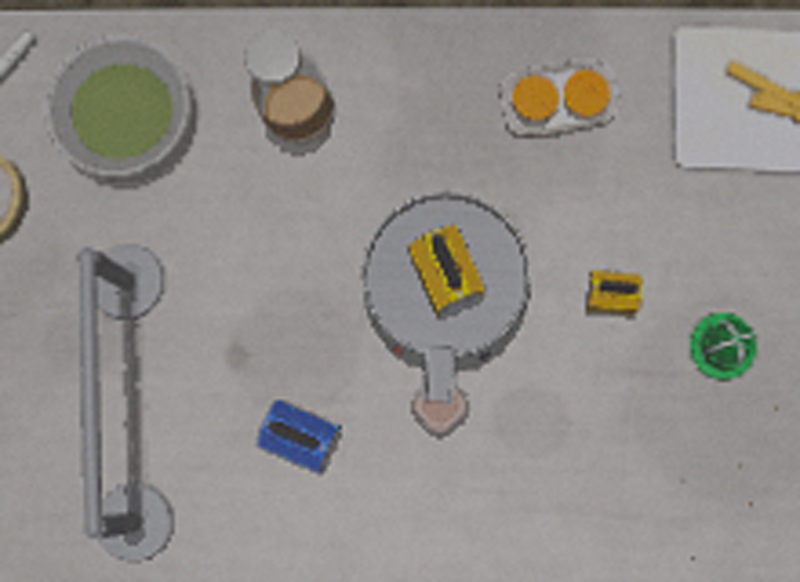

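Run:
```python
from h import *
np.set_printoptions(precision=1,suppress=True)
b=cv2.imread("pics/top0.png");hsv=cv2.cvtColor(b,cv2.COLOR_BGR2HSV);H,S,V=cv2.split(hsv)
def px(c,u,v): return 140+u*.275,130+v*.275
print("rail",atz("top",*px(0,88,255),150),atz("top",*px(0,92,530),150))
g=(H>40)&(H<85)&(S>100);n,l,st,ce=cv2.connectedComponentsWithStats(g.astype(np.uint8))
for i in range(1,n):
    if st[i,4]>50: print("green",st[i],ce[i])
r=ce[max(range(1,n),key=lambda i:st[i,4])]
y=(H>18)&(H<35)&(S>120)&(V>80);n,l,st,ce=cv2.connectedComponentsWithStats(y.astype(np.uint8))
for i in range(1,n):
    if st[i,4]>50:print("yel",st[i],ce[i])
d=((V<60)).astype(np.uint8);n,l,st,ce=cv2.connectedComponentsWithStats(d)
for i in range(1,n):
    if st[i,4]>15 and 150<ce[i][1]<280 and 200<ce[i][0]<330:
        m=np.argwhere(l==i)[:,::-1];w=np.array([atz("top",*p,176)[:2] for p in m])
        e,v=np.linalg.eigh(np.cov(w.T));print("dark",st[i],ce[i],w.mean(0),np.sqrt(e*12),v[:,1],np.degrees(np.arctan2(v[1,1],v[0,1])))
for nm,t,s,z in[("grip",(259.6,204.3),(265.6,186.4),172),("roof",(263.1,201.9),(265.9,193.8),148),("juicer",(260.3,209.6),(268.3,232.1),0),("mouth",(340.6,228.2),(337.4,208.5),0),("railmid",(164.5,237.4),(190.8,253.3),150),("jar",(259.4,241.5),None,0),("tray",(292.1,156.3),None,0),("bottle",(224.7,161.7),(201.7,219.7),0)]:
    print(nm,atz("top",*t,z),atz("scene",*s,z) if s else "")
```

```text
rail [602.6 271.7 150. ] [380.2 259.8 150. ]
green [330 216  18  18 200] [337.9 224.9]
yel [340 146  51  28 450] [367.6 157.6]
yel [295 150  13  12  77] [300.9 155.4]
yel [281 152  12  11  68] [286.8 156.4]
yel [253 192  20  24 225] [262.1 203. ]
yel [302 204  15  12 111] [308.5 210.1]
dark [259 195   8  14  36] [262.1 201.3] [595.1 -21.4] [ 8.6 41.5] [-0.9 -0.4] -156.59836808200856
dark [305 208  10   3  18] [309.5 208.8] [ 573.2 -158.3] [ 6.  28.5] [0.1 1. ] 84.66311006315125
grip [587. -14. 172.] [593.5 -16.2 172. ]
roof [597.7 -24.2 148. ] [591.5 -15.5 148. ]
juicer [594.3 -15.2   0. ] [591.5 -23.    0. ]
mouth [ 531.3 -283.5    0. ] [ 550.2 -279.4    0. ]
railmid [491.5 266.1 150. ] [500.  265.2 150. ]
jar [487.9 -12.3   0. ] 
tray [ 779.2 -124.7    0. ] 
bottle [760.2 107.3   0. ] [769.1 115.    0. ]
```

Run:
```python
from h import *
np.set_printoptions(precision=4,suppress=True)
s=state();print(s["tcp_rot"],s["position"],camera_info("wrist"))
```

```text
[0.9814 0.1922 0.     0.    ] [ 235.7573 -578.8223  205.3941] {'vertical_fov': 68.67784484763158, 'cx': 253.45657282283, 'cy': 190.0914027019073, 'k1': -0.04798921980343563, 'pose': array([[   0.3771,   -0.8772,   -0.2973,  311.8839],
       [  -0.9262,   -0.3574,   -0.1201, -548.1289],
       [  -0.0009,    0.3206,   -0.9472,  372.1455],
       [   0.    ,    0.    ,    0.    ,    1.    ]])}
```

>>> {"fn": "send_rows", "kwargs": {
  "rows": [
    [[0.024,0.025,0.012],0],
    [[0.024,0.025,0.012],0],
    [[0.024,0.025,0.012],0],
    [[0.024,0.025,0.012],0],
    [[0.024,0.025,0.012],0],
    [[0.024,0.025,0.012],0],
    [[0.024,0.025,0.012],0],
    [[0.024,0.025,0.012],0],
    [[0.024,0.025,0.012],0],
    [[0.024,0.025,0.012],0]
  ],
  "gripper": 0
}}

```text
time_s: 2.13
position: [476.6, -327.4, 326.2]
tcp_rot: [0.981, 0.192, 0.0, 0.0]
ft_force: [1.2, -0.9, -0.2]
gripper_width: 85.7
gripper_force: 0.0
```

Run:
```python
from h import *
np.set_printoptions(precision=1,suppress=True)
ci=camera_info("wrist");a=snapshot("wrist");save(a,"w1.png");np.save("w1ci.npy",ci,allow_pickle=True)
for p in[(540,-282,0),(540,-282,67)]:print(proj("wrist",p))
for l in("reamer_mouth","reamer"):
  for r in spot_point(l,"wrist"):
    u=np.array(r["centre"])*[512,384];print(l,r["score"],u,atz("wrist",*u,0,ci))
c=proj("wrist",(540,-282,30)).astype(int);x,y=max(c[0]-60,0),max(c[1]-60,0)
print(x,y);save(cv2.resize(a[y:y+120,x:x+120],(600,600),interpolation=cv2.INTER_CUBIC),"w1c.png")
```

```text
[245.7 106.3]
[244.5 107.6]
reamer_mouth 0.98 [241.1  99.3] [ 539.2 -279.6    0. ]
reamer 0.88 [238.2  98.5] [ 538.6 -274.6    0. ]
182 41
```

View pics/w1c.png

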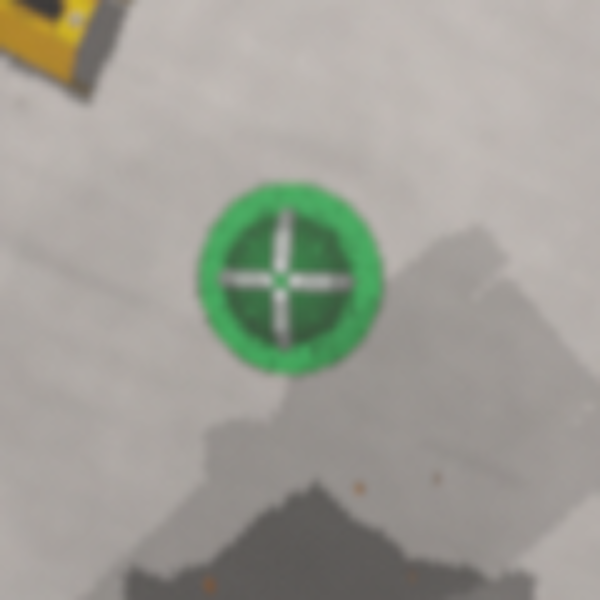

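Run:
```python
from h import *
np.set_printoptions(precision=1,suppress=True)
ci=np.load("w1ci.npy",allow_pickle=True).item();a=cv2.imread("pics/w1.png")
H,S,V=cv2.split(cv2.cvtColor(a,cv2.COLOR_BGR2HSV));g=((H>40)&(H<85)&(S>100)).astype(np.uint8)
cs,_=cv2.findContours(g,0,1);c=max(cs,key=cv2.contourArea)[:,0].astype(float)
w=np.array([atz("wrist",*p,4,ci)[:2] for p in c]).astype(np.float32);print("flange",cv2.minEnclosingCircle(w),cv2.fitEllipse(w))
f=lambda u,v:atz("wrist",182+(u)/5-.4,41+v/5-.4,40,ci)
for A,B in[((285,212),(281,345)),((222,277),(350,283))]:
    d=f(*B)-f(*A);print(f(*A),f(*B),np.degrees(np.arctan2(d[1],d[0])))
```

```text
flange ((542.4203491210938, -275.83184814453125), 29.397245407104492) ((542.4586791992188, -275.8999328613281), (57.0385856628418, 57.606475830078125), 11.568758964538574)
[ 561.  -268.8   40. ] [ 524.  -281.8   40. ] -160.54571493984622
[ 536.1 -257.7   40. ] [ 549.3 -294.8   40. ] -70.52054559569561
```

>>> {"fn": "send_rows", "kwargs": {
  "rows": [
    [[0,0.026,0.003],0],
    [[0,0.026,0.003],0],
    [[0,0.026,0.003],0],
    [[0,0.026,0.003],0],
    [[0,0.026,0.003],0],
    [[0,0.026,0.003],0],
    [[0,0.026,0.003],0],
    [[0,0.026,0.003],0],
    [[0,0.026,0.003],0],
    [[0,0.026,0.003],0]
  ]
}}

```text
time_s: 3.12
position: [475.1, -69.1, 355.2]
tcp_rot: [0.982, 0.191, -0.0, 0.0]
ft_force: [0.2, 0.4, 0.9]
gripper_width: 85.6
gripper_force: 0.0
```

Run:
```python
from h import *
np.set_printoptions(precision=1,suppress=True)
ci=camera_info("wrist");a=snapshot("wrist");save(a,"w2.png");np.save("w2ci.npy",ci,allow_pickle=True)
print(state()["position"])
for l,z in(("guard_grip",172),("guard_roof",148),("guard",90),("juicer",0),("spindle_top",134),("catch_jar",0)):
  for r in spot_point(l,"wrist"):
    u=np.array(r["centre"])*[512,384];print(l,round(r["score"],2),u,atz("wrist",*u,z,ci))
c=proj("wrist",(595,-20,150)).astype(int);x,y=max(c[0]-75,0),max(c[1]-75,0)
print(x,y);save(cv2.resize(a[y:y+150,x:x+150],None,fx=4,fy=4,interpolation=cv2.INTER_CUBIC),"w2c.png")
```

```text
[475.4 -62.7 356.2]
guard_grip 0.77 [256.8  52.9] [595.7 -24.5 172. ]
guard_grip 0.74 [143.7 118.5] [476.6  76.2 172. ]
guard_grip 0.6 [229.7 121. ] [512.7 -22.7 172. ]
guard_grip 0.59 [344.7 106.8] [ 580.7 -145.   172. ]
guard_roof 0.95 [254.8  56.9] [593.6 -23.  148. ]
guard_roof 0.76 [147.3 116.5] [475.6  80.3 148. ]
guard_roof 0.67 [337.8 103.4] [ 583.1 -142.2  148. ]
guard 0.73 [252.8  62.9] [591.8 -20.9  90. ]
guard 0.66 [330.8 104.5] [ 582.6 -149.3   90. ]
guard 0.56 [159.7 112. ] [477.1  83.   90. ]
juicer 0.67 [251.9  66.6] [594.1 -18.    0. ]
catch_jar 0.85 [229.9 124.9] [487.3 -17.8   0. ]
176 0
```

View pics/w2c.png

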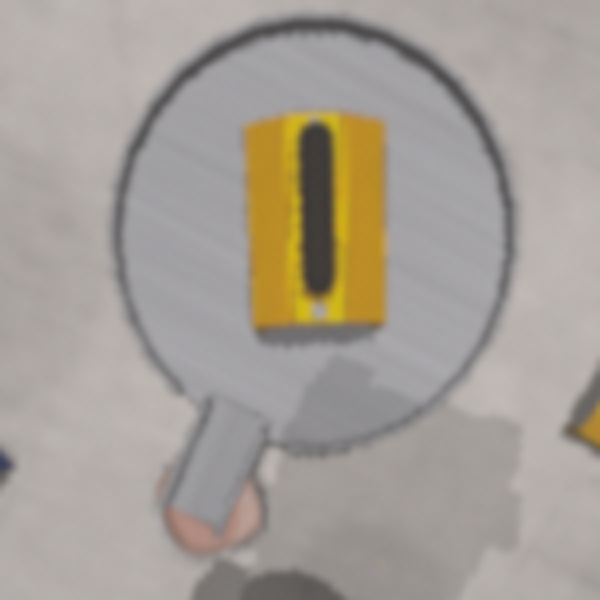

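Run:
```python
from h import *
np.set_printoptions(precision=1,suppress=True)
ci=np.load("w2ci.npy",allow_pickle=True).item()
f=lambda u,v,z:atz("wrist",176+u/4-.4,v/4-.4,z,ci)
A,B=f(317,122,180),f(318,298,180);d=A-B;print(A,B,(A+B)/2,np.linalg.norm(d),np.degrees(np.arctan2(d[1],d[0])))
for (p,q) in[((246,127),(256,328)),((385,120),(385,325))]:
    A,B=f(*p,138),f(*q,138);d=A-B;print(A,B,np.linalg.norm(d),np.degrees(np.arctan2(d[1],d[0])))
w=np.array([f(*p,104)[:2] for p in[(117,235),(513,235),(315,20),(150,110),(478,110),(180,392),(440,392),(310,452)]],np.float32)
print(cv2.fitEllipse(w),w)
```

```text
[615.3 -14.1 180. ] [573.4 -31.4 180. ] [594.3 -22.7 180. ] 45.35801222537936 22.460453888965485
[613.7   8.6 138. ] [560.2 -15.5 138. ] 58.64481401871057 24.252873392528837
[631.5 -30.2 138. ] [576.6 -53.5 138. ] 59.650856425048694 23.046541575114997
((594.1797485351562, -21.680089950561523), (135.07337951660156, 137.91372680664062), 88.99107360839844) [[571.5  41.7]
 [622.3 -84. ]
 [657.5   3.4]
 [612.2  44.3]
 [653.2 -56.9]
 [530.9   3.8]
 [565.5 -81.8]
 [528.9 -46.8]]
```

>>> {"fn": "send_rows", "kwargs": {
  "rows": [
    [[0.024,0.008,-0.008],0.5],
    [[0.024,0.008,-0.008],0.5],
    [[0.024,0.008,-0.008],0],
    [[0.024,0.008,-0.008],0],
    [[0.023,0.009,-0.008],0],
    [[0,0,-0.03],0],
    [[0,0,-0.03],0],
    [[0,0,-0.03],0],
    [[0,0,-0.03],0],
    [[0,0,0],0]
  ]
}}

```text
time_s: 4.3
position: [591.3, -30.0, 189.2]
tcp_rot: [0.98, 0.2, -0.005, -0.001]
ft_force: [0.0, -0.4, -0.6]
gripper_width: 85.3
gripper_force: 0.0
```

Run:
```python
from h import *
np.set_printoptions(precision=2,suppress=True)
snapshot("wrist")
for _ in range(3):
    s=state();print(s["position"],s["tcp_rot"],s["joint_vel"]);snapshot("wrist")
```

```text
[592.78 -29.62 192.49] [ 0.98  0.2  -0.   -0.  ] [-0.   -0.05 -0.02 -0.09 -0.01  0.04  0.01]
[594.39 -29.02 194.98] [ 0.98  0.2  -0.   -0.  ] [-0.   -0.04 -0.02 -0.05 -0.    0.01 -0.  ]
[595.44 -28.62 196.51] [0.98 0.2  0.   0.  ] [-0.   -0.02 -0.01 -0.02 -0.   -0.   -0.  ]
```

>>> {"fn": "send_rows", "kwargs": {
  "rows": [
    [[-0.001,0.0065,0],0],
    [[0,0,-0.01],0],
    [[0,0,-0.01],0],
    [[0,0,-0.01],0],
    [[0,0,-0.01],0],
    [[0,0,0],0],
    [[0,0,0],0],
    [[0,0,0],0],
    [[0,0,0],0],
    [[0,0,0],0]
  ]
}}

```text
time_s: 5.33
position: [594.1, -21.3, 155.8]
tcp_rot: [0.98, 0.201, 0.0, 0.0]
ft_force: [-0.6, -0.3, 0.7]
gripper_width: 85.4
gripper_force: 0.0
```

>>> {"fn": "send_rows", "kwargs": {
  "rows": [
    [[0,0,0],0],
    [[0,0,0],0],
    [[0,0,0],0],
    [[0,0,0],0],
    [[0,0,0],0],
    [[0,0,0],0],
    [[0,0,0],0],
    [[0,0,0],0],
    [[0,0,0],0],
    [[0,0,0],0]
  ],
  "gripper": 1,
  "newtons": 40
}}

```text
time_s: 6.17
position: [593.6, -21.3, 155.3]
tcp_rot: [0.98, 0.201, -0.0, -0.0]
ft_force: [-0.1, 0.3, 0.3]
gripper_width: -0.1
gripper_force: 0.4
```

Run:
```python
from h import *
a=snapshot("wrist");save(a,"w3.png");b=snapshot("scene");save(cv2.resize(np.hstack([a[:,80:430],cv2.resize(b[150:260,200:330],(350,296))[:,:].copy() if 0 else cv2.copyMakeBorder(cv2.resize(b[140:250,220:330],(384,384)),0,0,0,0,0)]),None,fx=1,fy=1),"w3c.png")
print(state()["gripper_width"],proj("wrist",(594,-22,172)))
```

```text
-0.027308383231920134 [254.56288165 239.41621039]
```

View pics/w3c.png

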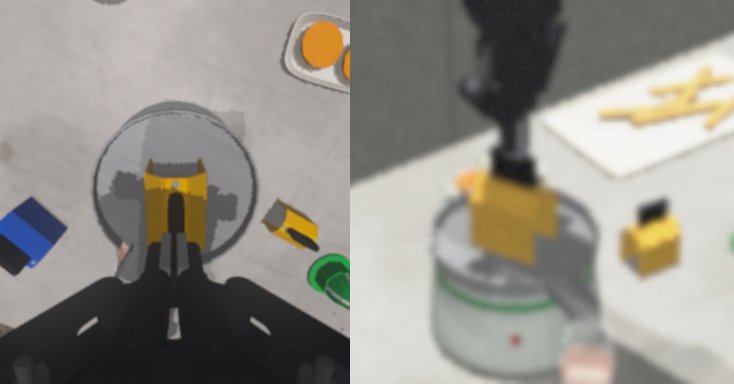

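Run:
```python
from h import *
a=snapshot("wrist");save(cv2.resize(a[150:350,180:330],None,fx=3,fy=3,interpolation=cv2.INTER_CUBIC),"w4c.png")
s=state();print(s)
for dz in(155,165,172,181):print(dz,proj("wrist",(594,-22,dz)),proj("wrist",(594+20,-22+8.6,dz)))
```

```text
{'time_s': 6.3167, 'joint_pos': array([ 0.26839931,  0.52175367, -0.43268982,  1.65689355,  0.24803249,
        1.01785271, -1.41120406]), 'joint_vel': array([-6.56431555e-04,  2.87716718e-04, -5.65711434e-05, -7.81137263e-04,
        3.89897157e-04,  6.01791504e-04, -1.48838319e-03]), 'effort': array([-2.03349616e-02, -5.90634692e+01, -4.79822829e+00, -2.26758438e+01,
        1.76321855e-02, -6.80694217e-02,  2.40333857e-04]), 'position': array([593.64813276, -21.27006764, 155.30901721]), 'tcp_rot': array([ 9.79633760e-01,  2.00792646e-01, -8.91078348e-05, -4.55066376e-05]), 'ft_force': array([-0.14974553, -0.05755547,  0.78368895]), 'torque': array([-0.02333058,  0.03792173,  0.00289846]), 'gripper_force': 0.33024298259988427, 'gripper_width': -0.02860553610347392}
155 [254.49075127 226.8436057 ] [254.46613663 195.68346535]
165 [254.53002469 233.96249586] [254.50597219 201.36208364]
172 [254.56007868 239.41658617] [254.5366058 205.7326436]
181 [254.60227818 247.0841883 ] [254.5798425 211.9068002]
```

View pics/w4c.png

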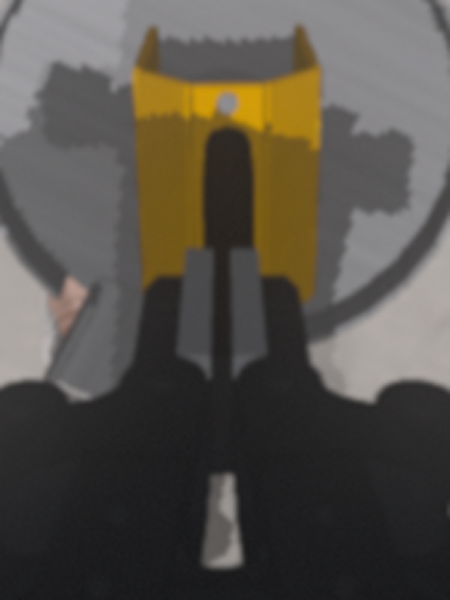

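>>> {"fn": "send_rows", "kwargs": {
  "rows": [
    [[0,0,0],0],
    [[0,0,0],0],
    [[0,0,0],0],
    [[0,0,0],0],
    [[0,0,0],0],
    [[0,0,-0.007],0],
    [[0,0,-0.007],0],
    [[0,0,-0.007],0],
    [[0,0,-0.004],0],
    [[0,0,0],0]
  ],
  "gripper": 0
}}

```text
time_s: 7.15
position: [592.8, -21.5, 128.7]
tcp_rot: [0.98, 0.201, -0.001, -0.0]
ft_force: [-0.6, -0.9, 0.6]
gripper_width: 85.4
gripper_force: 0.0
```

>>> {"fn": "send_rows", "kwargs": {
  "rows": [
    [[0,0,0],0],
    [[0,0,0],0],
    [[0,0,0],0],
    [[0,0,0],0],
    [[0,0,0],0],
    [[0,0,0],0],
    [[0,0,0],0],
    [[0,0,0],0],
    [[0,0,0],0],
    [[0,0,0],0]
  ],
  "gripper": 1
}}

```text
time_s: 7.98
position: [593.8, -21.5, 130.5]
tcp_rot: [0.98, 0.201, 0.0, 0.0]
ft_force: [0.4, -0.5, 0.7]
gripper_width: 9.2
gripper_force: 44.5
```

Run:
```python
from h import *
b=snapshot("scene");a=snapshot("wrist");save(np.hstack([cv2.resize(a[150:350,180:330],(390,520)),cv2.resize(b[140:250,220:305],(402,520))]),"w5c.png")
s=state();print(s["gripper_width"],s["gripper_force"],s["position"],s["ft_force"])
for z in(155,185):print(proj("scene",(594,-22,z)))
```

```text
9.059666387670827 44.51691269874573 [593.79523049 -21.41260773 130.45980322] [ 0.47378132 -0.3829359   0.79383428]
[267.20851312 190.59901611]
[267.13500809 181.76358812]
```

View pics/w5c.png

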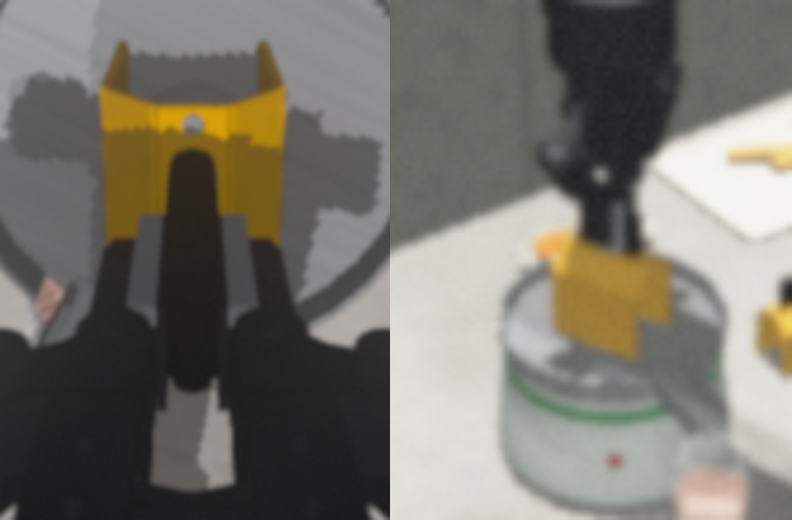

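>>> {"fn": "send_rows", "kwargs": {
  "rows": [
    [[0,0,0.012],0],
    [[0,0,0.024],0],
    [[0,0,0.024],0],
    [[0,0,0.024],0],
    [[-0.01,0.01,0.02],0],
    [[-0.018,0.036,0],-5],
    [[-0.018,0.036,0],-5],
    [[-0.018,0.036,0],-5],
    [[-0.018,0.036,0],-5],
    [[-0.017,0.036,0],0]
  ]
}}

```text
time_s: 8.92
position: [493.2, 170.0, 234.3]
tcp_rot: [1.0, 0.025, -0.0, 0.0]
ft_force: [0.9, 0.8, -2.1]
gripper_width: 9.2
gripper_force: 44.1
```

Run:
```python
from h import *
np.set_printoptions(precision=1,suppress=True)
snapshot("wrist");snapshot("wrist");snapshot("wrist")
ci=camera_info("wrist");a=snapshot("wrist");save(a,"w6.png");np.save("w6ci.npy",ci,allow_pickle=True)
s=state();print(s["position"],s["tcp_rot"]*100,s["gripper_width"],s["gripper_force"],s["ft_force"])
for r in spot_point("rail_mid","wrist"):
    u=np.array(r["centre"])*[512,384];print(r["score"],u,atz("wrist",*u,150,ci))
b=snapshot("scene")
save(np.vstack([cv2.resize(a,(480,360)),cv2.resize(b[150:340,80:400],(480,240))[:240]]),"w6c.png")
```

```text
[494.  169.9 234.4] [100.   3.  -0.   0.] 9.370817076192084 44.11680042743683 [ 0.2  0.2 -1.2]
0.72 [156.3 181. ] [492.9 264.1 150. ]
```

View pics/w6c.png

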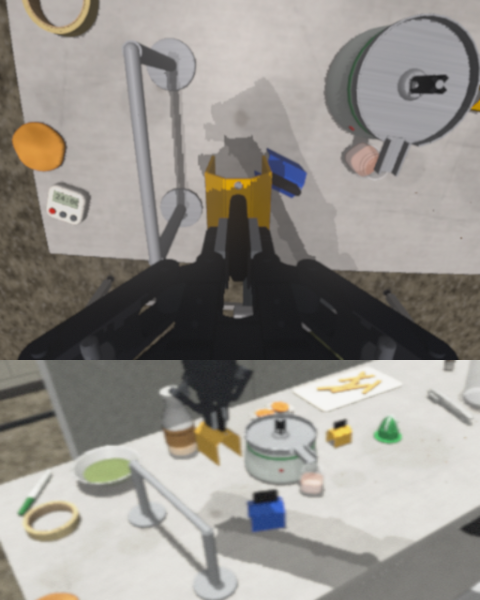

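Run:
```python
from h import *
np.set_printoptions(precision=1,suppress=True)
ci=np.load("w6ci.npy",allow_pickle=True).item()
g=cv2.cvtColor(cv2.imread("pics/w6.png"),cv2.COLOR_BGR2GRAY).astype(float)
g=cv2.GaussianBlur(g,(3,3),0)
W=[]
for r in range(80,231,15):
    c0=144+(r-64)*19/192; lo=int(c0-16); d=np.diff(g[r,lo:lo+33]); i=np.argmin(d[:16]); j=16+np.argmax(d[16:])
    m=lo+(i+j)/2+.5; p=atz("wrist",m,r,150,ci); W.append(p[:2]); print(r,lo+i,lo+j,p)
W=np.array(W);k=np.polyfit(W[:,0],W[:,1],1);print(k,np.degrees(np.arctan(k[0])),np.polyval(k,[460,495,530]))
for A in[(135,45),(153,262)]: print(atz("wrist",A[0]*512/480,A[1]*512/480,150,ci))
s=state();q=s["tcp_rot"];print(2*np.degrees(np.arctan2(q[1],q[0])),s["position"])
```

```text
80 133 151 [581.9 272.2 150. ]
95 135 152 [569.7 271.5 150. ]
110 147 154 [557.5 266.  150. ]
125 138 155 [544.4 270.1 150. ]
140 140 157 [531.2 269.  150. ]
155 142 158 [517.5 268.3 150. ]
170 144 160 [503.4 267.2 150. ]
185 146 162 [488.9 266.  150. ]
200 148 163 [473.7 265.3 150. ]
215 150 165 [458.  264.2 150. ]
230 152 167 [441.7 263.  150. ]
[  0.1 238.2] 3.25890577173951 [264.4 266.4 268.4]
[607.  269.8 150. ]
[382.7 262.5 150. ]
3.104267899297903 [495.1 167.5 234.1]
```

>>> {"fn": "send_rows", "kwargs": {
  "rows": [
    [[0,0.02,0],0.5],
    [[0,0.02,0],0],
    [[0,0.02,0],0],
    [[0,0.02,0],0],
    [[0,0.018,0],0],
    [[0,0,0],0],
    [[0,0,0],0],
    [[0,0,-0.01],0],
    [[0,0,-0.01],0],
    [[0,0,-0.01],0]
  ]
}}

```text
time_s: 10.05
position: [495.0, 264.9, 203.0]
tcp_rot: [1.0, 0.031, -0.0, 0.001]
ft_force: [-0.0, 1.0, -1.7]
gripper_width: 9.3
gripper_force: 44.2
```

>>> {"fn": "send_rows", "kwargs": {
  "rows": [
    [[0,0.0015,-0.01],0],
    [[0,0,-0.01],0],
    [[0,0,-0.01],0],
    [[0,0,-0.01],0],
    [[0,0,-0.008],0],
    [[0,0,-0.006],0],
    [[0,0,-0.004],0],
    [[0,0,-0.003],0],
    [[0,0,0],0],
    [[0,0,0],0]
  ]
}}

```text
time_s: 10.88
position: [494.9, 268.3, 143.6]
tcp_rot: [0.999, 0.032, 0.0, -0.0]
ft_force: [0.6, 0.5, -1.9]
gripper_width: 9.6
gripper_force: 44.2
```

>>> {"fn": "send_rows", "kwargs": {
  "rows": [
    [[0,-0.001,-0.001],0],
    [[0,0,-0.001],0],
    [[0,0,-0.001],0],
    [[0,0,-0.001],0],
    [[0,0,-0.001],0],
    [[0,0,0],0],
    [[0,0,0],0],
    [[0,0,0],0],
    [[0,0,0],0],
    [[0,0,0],0]
  ]
}}

```text
time_s: 11.72
position: [494.9, 267.2, 139.3]
tcp_rot: [0.999, 0.032, 0.0, -0.0]
ft_force: [-1.6, -2.0, 5.6]
gripper_width: 8.6
gripper_force: 45.3
```

>>> {"fn": "send_rows", "kwargs": {
  "rows": [
    [[0,0,0.001],0],
    [[0,0,0],0],
    [[0,0,0],0],
    [[0,0,0],0],
    [[0,0,0],0],
    [[0,0,0.01],0],
    [[0,0,0.015],0],
    [[0,0,0.025],0],
    [[0,0,0.03],0],
    [[0,-0.02,0.03],0]
  ],
  "gripper": 0
}}

```text
time_s: 12.55
position: [493.5, 251.0, 251.1]
tcp_rot: [0.999, 0.035, -0.0, -0.002]
ft_force: [1.2, 0.5, 0.3]
gripper_width: 85.3
gripper_force: 0.0
```

>>> {"fn": "send_rows", "kwargs": {
  "rows": [
    [[0,-0.03,0.005],0],
    [[0,-0.03,0.005],0],
    [[0,-0.03,0.005],0],
    [[0,-0.03,0.005],0],
    [[0,-0.03,0.005],0],
    [[0,-0.03,0],0],
    [[0,-0.03,0],0],
    [[0,-0.03,0],0],
    [[0,-0.02,0],0],
    [[0,0,0],0]
  ]
}}

```text
time_s: 13.38
position: [494.6, -18.2, 275.0]
tcp_rot: [1.0, 0.028, 0.0, 0.001]
ft_force: [-0.7, 0.7, -0.8]
gripper_width: 85.2
gripper_force: 0.0
```

Run:
```python
from h import *
np.set_printoptions(precision=1,suppress=True)
for _ in range(3):snapshot("wrist")
ci=camera_info("wrist");a=snapshot("wrist");save(a,"w7.png");np.save("w7ci.npy",ci,allow_pickle=True)
s=state();print(s["position"],s["tcp_rot"]*100)
for r in spot_point("spindle_top","wrist"):
    u=np.array(r["centre"])*[512,384];print(r["score"],u,atz("wrist",*u,134,ci))
b=snapshot("scene");save(b,"scene7.png")
c=proj("wrist",(594,-22,134)).astype(int);x,y=c[0]-30,max(c[1]-30,0);print(x,y)
save(np.hstack([cv2.resize(a[y:y+60,x:x+60],(480,480),interpolation=cv2.INTER_CUBIC),cv2.resize(b[210:330,140:220],(320,480),interpolation=cv2.INTER_CUBIC)]),"w7c.png")
```

```text
[494.8 -11.6 274.9] [99.9  3.3  0.  -0. ]
0.62 [267.2  76.5] [596.3 -19.8 134. ]
240 49
```

View pics/w7c.png

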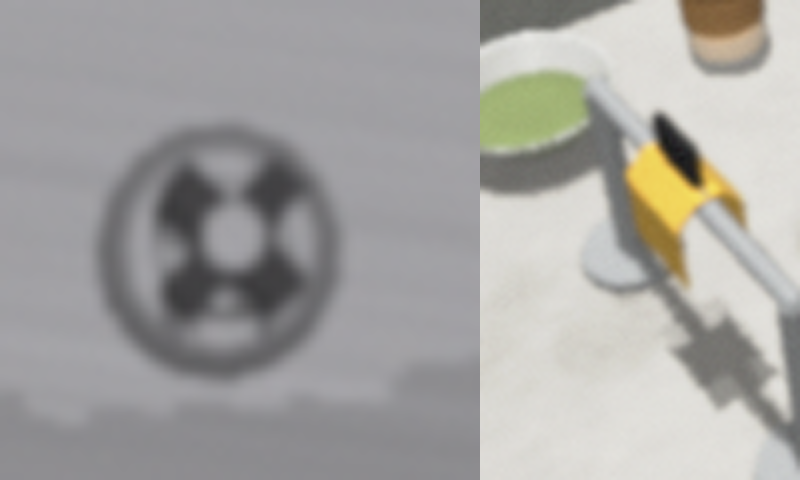

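```bash
cat > fit.py <<'E'
from h import *
def fit(pic,cif,ztop,x0,y0):
    ci=np.load(cif,allow_pickle=True).item();a=cv2.imread(pic)
    g=cv2.cvtColor(a,cv2.COLOR_BGR2GRAY)
    c=proj("wrist",(x0,y0,ztop),ci).astype(int);k=8;R=20
    G=cv2.resize(g[c[1]-R:c[1]+R,c[0]-R:c[0]+R],None,fx=k,fy=k,interpolation=cv2.INTER_CUBIC).astype(float)
    def poly(x,y,t,bar,z,L=11,w=3):
        P=[(-L,-w),(L,-w),(L,w),(-L,w)];P=[p if bar==0 else (-p[1],p[0]) for p in P]
        q=[proj("wrist",(x+p[0]*np.cos(t)-p[1]*np.sin(t),y+p[0]*np.sin(t)+p[1]*np.cos(t),z),ci) for p in P]
        return (np.array(q)-[c[0]-R,c[1]-R]+.5)*k
    def score(x,y,t):
        m=np.zeros(G.shape,np.uint8)
        for b in(0,1):
            A,B=poly(x,y,t,b,ztop),poly(x,y,t,b,ztop-34)
            cv2.fillPoly(m,[A.astype(int)],1)
            for i in range(4): cv2.fillConvexPoly(m,cv2.convexHull(np.array([A[i],A[(i+1)%4],B[i],B[(i+1)%4]]).astype(np.float32)).astype(int),1)
        m=m.astype(float);r=np.corrcoef(cv2.GaussianBlur(m,(9,9),0).ravel(),D.ravel());return r[0,1]
    D=np.clip(120-G,0,60)
    best=max(((score(x0+dx,y0+dy,np.radians(t)),x0+dx,y0+dy,t) for dx in range(-6,7,2) for dy in range(-6,7,2) for t in range(0,90,5)))
    best=max(((score(best[1]+dx,best[2]+dy,np.radians(best[3]+t)),best[1]+dx,best[2]+dy,best[3]+t) for dx in np.arange(-1.5,1.6,.5) for dy in np.arange(-1.5,1.6,.5) for t in range(-8,9,1)))
    print(best,[ (t,round(score(best[1],best[2],np.radians(t)),3)) for t in range(0,90,10)])
E
python3 - <<'E'
from fit import *
fit("pics/w7.png","w7ci.npy",134,595,-21)
E
```

```text
(np.float64(0.7705414523953112), np.float64(594.5), np.float64(-21.5), 52) [(0, np.float64(0.241)), (10, np.float64(0.216)), (20, np.float64(0.303)), (30, np.float64(0.459)), (40, np.float64(0.638)), (50, np.float64(0.765)), (60, np.float64(0.698)), (70, np.float64(0.53)), (80, np.float64(0.363))]
```

>>> {"fn": "send_rows", "kwargs": {
  "rows": [
    [[0.006,-0.033,-0.008],2],
    [[0.006,-0.033,-0.012],2],
    [[0.006,-0.033,-0.012],2],
    [[0.006,-0.033,-0.012],2],
    [[0.006,-0.033,-0.012],2],
    [[0.006,-0.033,-0.012],2],
    [[0.006,-0.033,-0.012],2],
    [[0.006,-0.033,-0.012],2],
    [[0,0,0],0],
    [[0,0,0],0]
  ]
}}

```text
time_s: 14.52
position: [542.3, -278.0, 180.8]
tcp_rot: [0.986, 0.169, -0.001, -0.001]
ft_force: [0.6, 0.1, -0.6]
gripper_width: 85.2
gripper_force: 0.0
```

Run:
```python
from h import *
np.set_printoptions(precision=1,suppress=True)
for _ in range(2):snapshot("wrist")
ci=camera_info("wrist");a=snapshot("wrist");save(a,"w8.png")
s=state();q=s["tcp_rot"];print(s["position"],2*np.degrees(np.arctan2(q[1],q[0])))
for r in spot_point("reamer_mouth","wrist"):
    u=np.array(r["centre"])*[512,384];print(r["score"],u,atz("wrist",*u,0,ci))
for r in regions_of("reamer","wrist")[:1]:
    m=r["mask"].astype(np.uint8);c=max(cv2.findContours(m,0,1)[0],key=cv2.contourArea)[:,0].astype(float)
    w=np.array([atz("wrist",*p,4,ci)[:2] for p in c]).astype(np.float32);print(cv2.fitEllipse(w))
# white ribs
H,S,V=cv2.split(cv2.cvtColor(cv2.cvtColor(a,cv2.COLOR_RGB2BGR),cv2.COLOR_BGR2HSV))
```

```text
[ 543.5 -274.7  182.8] 19.791689850041575
0.93 [256.9 165.9] [ 541.5 -280.2    0. ]
((542.5733032226562, -276.0987548828125), (60.531490325927734, 61.4104118347168), 74.13726043701172)
```

>>> {"fn": "send_rows", "kwargs": {
  "rows": [
    [[-0.001,-0.0013,-0.024],0],
    [[0,0,-0.026],0],
    [[0,0,-0.026],0],
    [[0,0,-0.026],0],
    [[0,0,-0.026],0],
    [[0,0,-0.026],0],
    [[0,0,-0.018],0],
    [[0,0,-0.012],0],
    [[0,0,0],0],
    [[0,0,0],0]
  ]
}}

```text
time_s: 15.6
position: [542.1, -277.6, -1.2]
tcp_rot: [0.985, 0.171, 0.0, -0.0]
ft_force: [-0.3, 0.3, 0.5]
gripper_width: 85.1
gripper_force: 0.0
```

>>> {"fn": "send_rows", "kwargs": {
  "rows": [
    [[0,0.0012,-0.006],0],
    [[0,0,-0.006],0],
    [[0,0,-0.005],0],
    [[0,0,-0.004],0],
    [[0,0,0],0],
    [[0,0,0],0],
    [[0,0,0],0],
    [[0,0,0],0],
    [[0,0,0],0],
    [[0,0,0],0]
  ]
}}

```text
time_s: 16.43
position: [541.8, -277.0, -22.4]
tcp_rot: [0.985, 0.171, 0.0, 0.0]
ft_force: [-0.4, -0.4, -0.5]
gripper_width: 85.2
gripper_force: 0.0
```

>>> {"fn": "send_rows", "kwargs": {
  "rows": [
    [[0,0,0],0],
    [[0,0,0],0],
    [[0,0,0],0],
    [[0,0,0],0],
    [[0,0,0],0],
    [[0,0,0],0],
    [[0,0,0],0],
    [[0,0,0],0],
    [[0,0,0],0],
    [[0,0,0],0]
  ],
  "gripper": 1,
  "newtons": 60
}}

```text
time_s: 17.27
position: [541.8, -276.6, -22.3]
tcp_rot: [0.985, 0.171, 0.0, -0.0]
ft_force: [-2.2, 1.7, 6.4]
gripper_width: 40.6
gripper_force: 65.2
```

>>> {"fn": "send_rows", "kwargs": {
  "rows": [
    [[0,0,0.012],0],
    [[0,0,0.03],0],
    [[0,0,0.035],0],
    [[0,0,0.035],0],
    [[0,0,0.035],0],
    [[0.003,0.015,0.035],0],
    [[0.006,0.03,0],4],
    [[0.006,0.03,0],4],
    [[0.006,0.03,0],4],
    [[0.006,0.03,0],4]
  ]
}}

```text
time_s: 18.1
position: [568.7, -140.9, 160.4]
tcp_rot: [0.952, 0.308, 0.0, 0.0]
ft_force: [-0.4, -0.3, -0.4]
gripper_width: 41.4
gripper_force: 64.1
```

>>> {"fn": "send_rows", "kwargs": {
  "rows": [
    [[0.006,0.03,0],4],
    [[0.006,0.03,0],4],
    [[0.006,0.025,0],4],
    [[0.006,0.02,0],4],
    [[0,0.012,0],0],
    [[0,0,0],0],
    [[0,0,0],0],
    [[0,0,0],0],
    [[0,0,0],0],
    [[0,0,0],0]
  ]
}}

```text
time_s: 18.93
position: [592.6, -26.8, 159.3]
tcp_rot: [0.901, 0.434, -0.0, 0.0]
ft_force: [0.6, -0.4, -0.3]
gripper_width: 40.7
gripper_force: 64.1
```

Run:
```python
from h import *
np.set_printoptions(precision=2,suppress=True)
ci=camera_info("wrist");a=snapshot("wrist");save(a,"w9.png")
s=state();q=s["tcp_rot"];print(s["position"],2*np.degrees(np.arctan2(q[1],q[0])),s["gripper_width"],s["gripper_force"],s["ft_force"],s["joint_pos"])
```

```text
[592.57 -26.41 159.32] 51.52182838149906 41.0673491652955 64.08032649981266 [-1.04  0.4  -1.04] [ 0.31  0.52 -0.49  1.65  0.28  1.03 -0.94]
```

>>> {"fn": "send_rows", "kwargs": {
  "rows": [
    [[0.0014,0.0042,0],0.5],
    [[0,0,-0.01],0],
    [[0,0,-0.01],0],
    [[0,0,-0.01],0],
    [[0,0,-0.008],0],
    [[0,0,-0.004],0],
    [[0,0,0],0],
    [[0,0,0],0],
    [[0,0,0],0],
    [[0,0,0],0]
  ]
}}

```text
time_s: 19.82
position: [594.5, -20.7, 117.9]
tcp_rot: [0.898, 0.44, 0.0, 0.0]
ft_force: [-0.1, 0.3, -0.3]
gripper_width: 40.8
gripper_force: 64.1
```

>>> {"fn": "send_rows", "kwargs": {
  "rows": [
    [[-0.0003,-0.0012,0],0],
    [[0,0,-0.003],0],
    [[0,0,-0.003],0],
    [[0,0,-0.003],0],
    [[0,0,-0.002],0],
    [[0,0,-0.002],0],
    [[0,0,-0.001],0],
    [[0,0,0],0],
    [[0,0,0],0],
    [[0,0,0],0]
  ]
}}

```text
time_s: 20.65
position: [593.9, -21.9, 103.5]
tcp_rot: [0.898, 0.44, 0.0, 0.0]
ft_force: [-1.2, 0.3, -0.8]
gripper_width: 41.0
gripper_force: 64.1
```

>>> {"fn": "send_rows", "kwargs": {
  "rows": [
    [[0,0,-0.001],0],
    [[0,0,-0.001],0],
    [[0,0,-0.001],0],
    [[0,0,-0.001],0],
    [[0,0,-0.001],0],
    [[0,0,-0.001],0],
    [[0,0,0],0],
    [[0,0,0],0],
    [[0,0,0],0],
    [[0,0,0],0]
  ]
}}

```text
time_s: 21.48
position: [593.9, -21.9, 97.4]
tcp_rot: [0.898, 0.44, 0.0, 0.0]
ft_force: [-0.2, 0.2, -1.1]
gripper_width: 40.8
gripper_force: 64.1
```

>>> {"fn": "send_rows", "kwargs": {
  "rows": [
    [[0,0,-0.002],0],
    [[0,0,-0.002],0],
    [[0,0,-0.002],0],
    [[0,0,-0.002],0],
    [[0,0,-0.002],0],
    [[0,0,-0.002],0],
    [[0,0,-0.002],0],
    [[0,0,-0.001],0],
    [[0,0,0],0],
    [[0,0,0],0]
  ]
}}

```text
time_s: 22.32
position: [593.8, -21.9, 82.3]
tcp_rot: [0.898, 0.44, -0.0, -0.0]
ft_force: [-0.9, 0.1, -0.7]
gripper_width: 41.2
gripper_force: 64.1
```

>>> {"fn": "send_rows", "kwargs": {
  "rows": [
    [[0,0,-0.001],0],
    [[0,0,-0.001],0],
    [[0,0,-0.001],0],
    [[0,0,-0.001],0],
    [[0,0,-0.001],0],
    [[0,0,-0.001],0],
    [[0,0,0],0],
    [[0,0,0],0],
    [[0,0,0],0],
    [[0,0,0],0]
  ]
}}

```text
time_s: 23.15
position: [594.2, -21.9, 77.1]
tcp_rot: [0.898, 0.44, 0.0, 0.0]
ft_force: [-2.0, 1.1, 7.9]
gripper_width: 40.8
gripper_force: 65.6
```

>>> {"fn": "send_rows", "kwargs": {
  "rows": [
    [[0,0,-0.001],0],
    [[0,0,-0.001],0],
    [[0,0,-0.0005],0],
    [[0,0,0],0],
    [[0,0,0],0],
    [[0,0,0],0],
    [[0,0,0],0],
    [[0,0,0],0],
    [[0,0,0],0],
    [[0,0,0],0]
  ]
}}

```text
time_s: 23.98
position: [594.4, -21.9, 75.6]
tcp_rot: [0.898, 0.44, 0.001, 0.001]
ft_force: [-4.3, -0.4, 14.4]
gripper_width: 40.9
gripper_force: 67.4
```

Run:
```python
from h import *
b=snapshot("scene");a=snapshot("wrist");save(np.hstack([cv2.resize(a[80:384,130:380],(380,462)),cv2.resize(b[150:330,150:310],(410,462))]),"wf.png")
s=state();print(s["position"],s["ft_force"])
```

```text
[594.39435166 -21.86106384  75.52902392] [-4.54491409 -0.20560284 14.82552446]
```

View pics/wf.png

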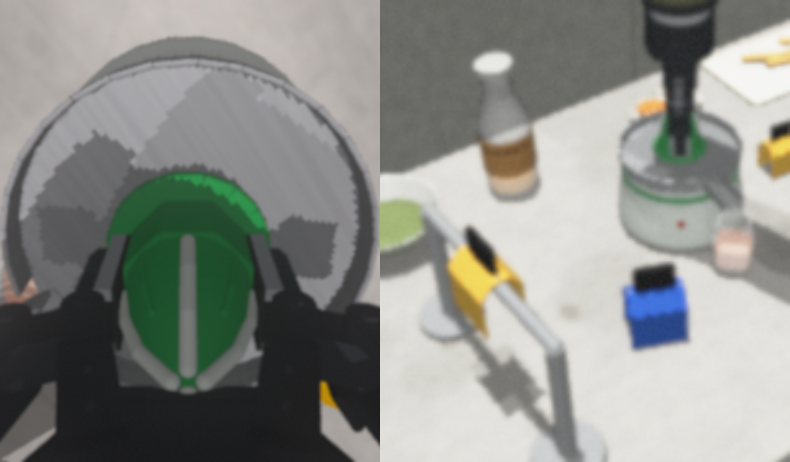

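The left half shows the reamer down in the bowl, still held by its collar. The right half shows the yellow guard astride the bar at about (485,265), with the jar and bottle where they were.

```bash
python3 -c "
from plant import *
print(close_job())"
```

```text
the job is handed in; nothing more can be done
None
```

The job is handed in at about 24 s of the 54 s allowed: the guard hangs astride the rail bar, and the reamer is meshed, fully home and held down by the gripper at about 15 N. The switch joint was not read directly; the TCP height and the force rise both put it at the bottom stop.

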